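# Change over to the big cutter's tray

## Task

We are changing the overhead router over to the big panel-raising cutter. First push the tray of slim straight cutters, which was left standing out of the rack, fully home; then hook a fingertip behind the front lip of the tray that holds that one broad cutter and draw it out to its stop, so that I can reach it. Do not pinch or lift anything: the cutter stays standing in its block, the spanner tray stays shut, and the other things on the bench stay where they are.

Things in the scene. Friction and masses are not known exactly. Their poses are not given: they have to be found in the camera images.
- rack_base: Plywood board 300 x 460 x 12 mm, fixed; on it three identical green tray units side by side at 125 mm pitch, in any order. Origin: below the middle unit's mouth, at bench height; x points into the housings, z up. Each housing is 117 mm wide, 215 mm deep, its clear cover 90 mm above the bench; of a tray that is home only the front bay (66 mm) stands out.
- straight_tray (a joint): Steel tray with a wooden block that carries fifteen slim straight cutters in rows. It has been left drawn out by 70 to 125 mm. Joint value: how far it is drawn out (m): 0 fully home, 0.130 fully out at its stop. Slides with about 2 N of friction (plus a little damping) and stays where it is left.
- straight_lip_mid (a point): Middle of the top edge of that tray's front wall, 58 mm above the bench; moves with it. Its x axis points into the housing (drawn out along -x), y along the lip, z up. Wall 107 mm wide: outer face 6 mm to the -x side, hooked inner side 4 mm to the +x side. Behind it an empty open bay 57 mm deep in x, 95 mm wide, its floor 38 mm below this point. The block begins 72 mm behind the lip point.
- panel_tray (a joint): Steel tray that holds the one big cutter, broad and disc-like (72 mm across), standing shank-down in a wooden block (the hole behind it is empty), seen through the clear cover. It starts fully home. Joint value: how far it is drawn out (m): 0 fully home, 0.130 fully out at its stop. Slides with about 2 N of friction (plus a little damping) and stays where it is left.
- panel_lip_mid (a point): Middle of the top edge of that tray's front wall, 58 mm above the bench; moves with it. Its x axis points into the housing (drawn out along -x), y along the lip, z up. Wall 107 mm wide: outer face 6 mm to the -x side, hooked inner side 4 mm to the +x side. Behind it an empty open bay 57 mm deep in x, 95 mm wide, its floor 38 mm below this point. The block begins 70 mm behind the lip point.
- spanner_tray (a joint): Third tray, with two open-ended spanners; stays home. Joint value: how far it is drawn out (m), 0 fully home.
- spanner_lip_mid (a point): Middle of the top edge of the front lip of the spanner tray, same shape as the others.
- raising_cutter_centre (a point): Centre of the head of the broad cutter, 72 mm across, head 20 mm high, loose, its 12 mm shank standing in the panel tray's block; its top about 70 mm above the bench.
- nailer: Brad nailer lying on its side, about 190 x 240 x 62 mm. Bystander.
- calliper: Vernier calliper lying flat, 230 mm long, 9 mm high. Bystander.
- hammer: Steel hammer with a wooden handle, lying on the bench. Bystander.
- glue: White glue bottle, 60 mm across, 170 mm high. Bystander.
- collet_nut: Steel collet nut, 38 mm across, 22 mm high, on the board at one end of the row. Bystander.
- collet: Small steel collet, 28 mm across, 32 mm high, standing on the board at the other end of the row. Bystander.
- dust_brush: Hand brush lying on the bench. Bystander.
- offcut: Plywood offcut 90 x 45 x 18 mm. Bystander.

How it is judged:
By the outcome, as a careful person would: the job done as asked, in the order asked, and still so for the second after the job is handed in, with the robot touching nothing.
It also fails if it takes over 48 s, if anything falls off the work surface, if the arm or the gripper's body presses on something with over 40 N, if the wrist force passes 120 N, or if a joint passes its speed limit or range.

## Robot

A 7-joint arm with a two-finger parallel gripper is mounted at the origin on the work surface. World frame = base frame: x ahead of the robot, y to its left, z up, the work surface at z = 0. Lengths are in mm, angles in rad, forces in N, time in s.
With the tool pointing down it reaches from about 400 to 925 mm from the base axis. Payload 5.6 kg.
Tool frame: the origin (TCP) lies midway between the tips of the shut fingers; the grasp point (between the pads) lies 19 mm behind it; z points along the fingers, x is the direction in which the jaws open and shut, and the axes are right-handed (so a half turn about z gives the same grasp; the last joint's range is limited). The gripper opens to 85 mm and grips with 20 to 120 N. Pads are 22 mm wide; open, the fingers measure 114 mm over their backs; the gripper's body (76 mm by 85 mm) begins 54 mm behind the grasp point. The pads swing forward as they close: fully open they stand 13 mm farther back than shut.
Start: joints at [-1.159, 0.468, -0.012, 1.603, 0.006, 1.071, -0.056], TCP at [285.574, 583.915, 198.59] pointing down, gripper open.
Joint ranges: [-2.53, 2.53], [-0.31, 2.02], [-1.57, 1.55], [0.28, 2.44], [-1.29, 4.43], [0.15, 1.84], [-2.92, 2.92]. Speed limits (rad/s): [2.57, 2.57, 3.14, 3.14, 3.14, 3.14, 3.14].

## Interface

Orientations are given as a unit quaternion [w, x, y, z].
In Python, from bench import bot gives the robot as it stands.
- The arm moves only by the tool carry_out, never from a script. Its argument "rows" is a list of rows, each a list of 2 entries, a list of its own where there are three numbers: the shift along the tool's x, y, z in mm, then the turn about the tool's z in rad. A call has 1 to 20 rows; each row is the pose to reach, as a shift and turn from the pose commanded when the call began, along the tool's axes at that moment; what a row does not reach only later rows make up. A row lasts 1/10 s, in which the tool goes at most 50 mm and 8.59 degrees, less where a joint would pass 70% of its speed; a pose out of reach is approached as far as the arm can. A call with a gripper value outside its range is refused whole. "gripper" is the opening, from 0 (shut) to 1 (fully open), set as the call begins (left out, the last holds). The fingers move at their own pace and stop on an object; the grip force is fixed at half the most. Time passes only in rows, so rows that repeat a pose let the fingers close. It gives the time, the measured TCP pose, the force and the opening at its end, in the units of the state.
- bot.sense(): the state, without advancing time (a new reading comes with each control period).
- bot.snapshot(name): name is "scene" or "top" or "wrist"; returns (picture, depth): 400x640x3 uint8, blue, green, red; 400x640 float32, mm along the optical axis (not along the pixel's ray), 0 where there is no reading.
- bot.get_calibration(name): a dict with "K" (3x3 intrinsics, pixels), "k1" (the pictures are not rectified: a ray, as slopes to the right and down, at radius r is drawn at 1 + k1 r^2 times it, then the intrinsics apply), "cam_to_world" (4x4, takes a point from camera to world coordinates). Camera axes: x right, y up, looking along -z (the intrinsics and any distortion apply to the point x, -y, -z); pixel columns grow to the right and rows downward; lengths in mm; the calibration is good to about 2 mm. A picture is of the moment at which its call begins: read the wrist's pose just before it. get_calibration takes no time and is no camera call; for the wrist camera it gives the pose at the moment of the call.
- bot.finish_job(): hands the job in, once; it reports no verdict.
The state is a dict: "clock": time; "joint_positions": joint angles; "dq": joint speeds; "joint_torque": joint torques, N m; "position": TCP position; "tool_rot": TCP orientation; "wrist_force": force on the tool from outside, world axes, zero at the start; "ft_torque": the same for the moment, N m; "width": finger opening in mm.
Only numpy, scipy, OpenCV 4.12 (cv2) and the standard library are available. Lean on these libraries where they do the work, as an engineer would, in place of code of your own. Each camera call takes 0.05 s, during which the arm holds its last target.

## Working session

There is one attempt and no reset: what is moved stays moved. The work goes in short steps, Python scripts to look and compute and a tool call to move; the robot and the scene stay as the last step left them, time stands still between calls to the robot, and variables do not carry over. Pictures are saved under pics/ and viewed, and the job is handed in when it is done.

Besides the shell and the picture viewer there is one more tool, called in YAML: its name, and indented under it one key for each argument. carry_out: Moves the arm, as the interface text tells. Its arguments: {"type":"object","properties":{"rows":{"type":"array","items":{"type":"array"}},"gripper":{"type":"number"}},"required":["rows"]}

```bash
mkdir -p pics; ls; python3 - <<'E'
from bench import bot
import cv2,numpy as np
s=bot.sense()
print(s)
for n in ["scene","top"]:
    p,d=bot.snapshot(n); cv2.imwrite(f"pics/{n}1.png",p); np.save(f"pics/{n}1.npy",d)
    c=bot.get_calibration(n); print(n,c)
    np.savez(f"pics/{n}_cal.npz",K=c["K"],k1=c["k1"],T=c["cam_to_world"])
E
```

```text
pics
{'clock': 0.0, 'joint_positions': array([-1.15903215,  0.46840554, -0.01160125,  1.60362429,  0.00602436,
        1.07139538, -0.05630252]), 'dq': array([ 1.65438579e-04, -3.42115746e-04,  1.40789544e-03,  4.83067408e-04,
        6.63482969e-04, -2.97613397e-05, -6.15882706e-04]), 'joint_torque': array([ 3.99257879e-04, -5.32400608e+01,  2.15631619e-02, -2.51312202e+01,
        1.14587278e-02,  7.85934302e-03, -1.52738903e-05]), 'position': array([285.31471782, 583.34732363, 197.61970647]), 'tool_rot': array([ 5.36920768e-04,  8.48321813e-01,  5.29480210e-01, -7.21379530e-04]), 'wrist_force': array([-0.4855241 , -0.82098004, -0.69294096]), 'ft_torque': array([-0.01672062,  0.004364  , -0.04721269]), 'width': 85.56380038034216}
scene {'K': array([[497.15404132,   0.        , 319.26184162],
       [  0.        , 497.15404132, 194.96441999],
       [  0.        ,   0.        ,   1.        ]]), 'k1': -0.13092842149402156, 'cam_to_world': array([[ 2.77815997e-01, -7.68254961e-01,  5.76717077e-01,
         1.30958479e+03],
       [ 9.60580585e-01,  2.28516455e-01, -1.58319835e-01,
        -2.02155877e+02],
       [-1.01593432e-02,  5.97967009e-01,  8.01456327e-01,
         1.15011946e+03],
       [ 0.00000000e+00,  0.00000000e+00,  0.00000000e+00,
         1.00000000e+00]])}
top {'K': array([[509.58951819,   0.        , 316.85421121],
       [  0.        , 509.58951819, 201.53358979],
       [  0.        ,   0.        ,   1.        ]]), 'k1': 0.0527653454246388, 'cam_to_world': array([[-7.83355978e-03,  9.97258263e-01, -7.35839173e-02,
         4.49328224e+02],
       [-9.99953457e-01, -8.22664373e-03, -5.04041179e-03,
         2.05563510e+01],
       [-5.63194098e-03,  7.35410081e-02,  9.97276291e-01,
         1.42532545e+03],
       [ 0.00000000e+00,  0.00000000e+00,  0.00000000e+00,
         1.00000000e+00]])}
```

View pics/scene1.png

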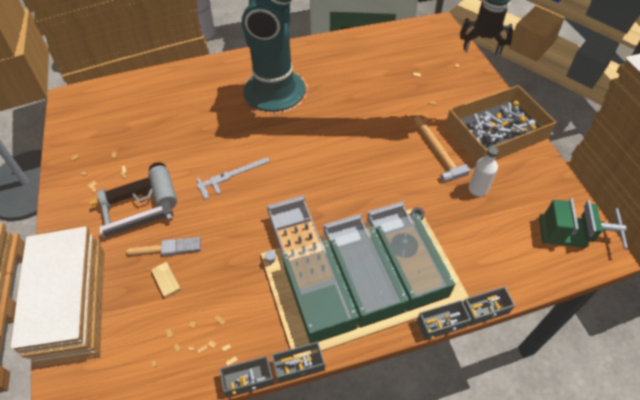

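View pics/top1.png

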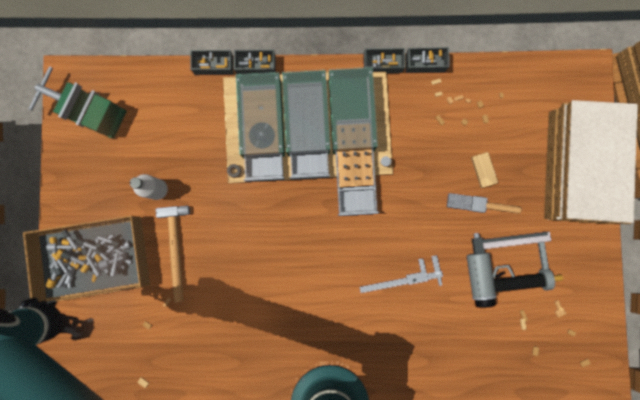

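The straight-cutter tray stands out at top-view (357,200). The middle tray is the spanners, and the broad cutter is in the left unit at (262,135). Next I enlarge the view and compute positions.

```bash
cat > h.py <<'E'
import numpy as np,cv2
def load(n):
    c=np.load(f"pics/{n}_cal.npz"); return c["K"],float(c["k1"]),c["T"]
def ray(cal,u,v):
    K,k1,T=cal
    xd=(u-K[0,2])/K[0,0]; yd=(v-K[1,2])/K[1,1]
    p=cv2.undistortPoints(np.array([[[u,v]]],float),K,np.array([k1,0,0,0.]))[0,0]
    return T[:3,3],T[:3,:3]@np.array([p[0],-p[1],-1])
def atz(cal,u,v,z):
    o,d=ray(cal,u,v); return o+d*(z-o[2])/d[2]
def proj(cal,P):
    K,k1,T=cal
    q=T[:3,:3].T@(np.array(P)-T[:3,3]); a=np.array([q[0],-q[1]])/-q[2]
    a=a*(1+k1*(a@a)); return K[0,0]*a[0]+K[0,2],K[1,1]*a[1]+K[1,2]
E
python3 - <<'E'
import cv2
p=cv2.imread("pics/top1.png")[60:225,215:405]; cv2.imwrite("pics/top1c.png",cv2.resize(p,(760,660)[:2] if 0 else None,fx=3.6,fy=3.6,interpolation=cv2.INTER_CUBIC))
p=cv2.imread("pics/scene1.png")[185:360,255:475]; cv2.imwrite("pics/scene1c.png",cv2.resize(p,None,fx=3.4,fy=3.4,interpolation=cv2.INTER_CUBIC))
E
```

```text
(no output)
```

View pics/top1c.png

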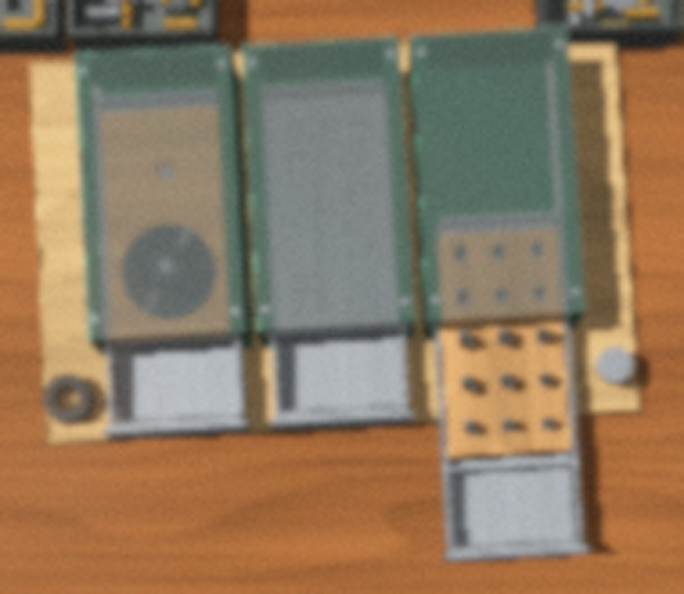

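View pics/scene1c.png

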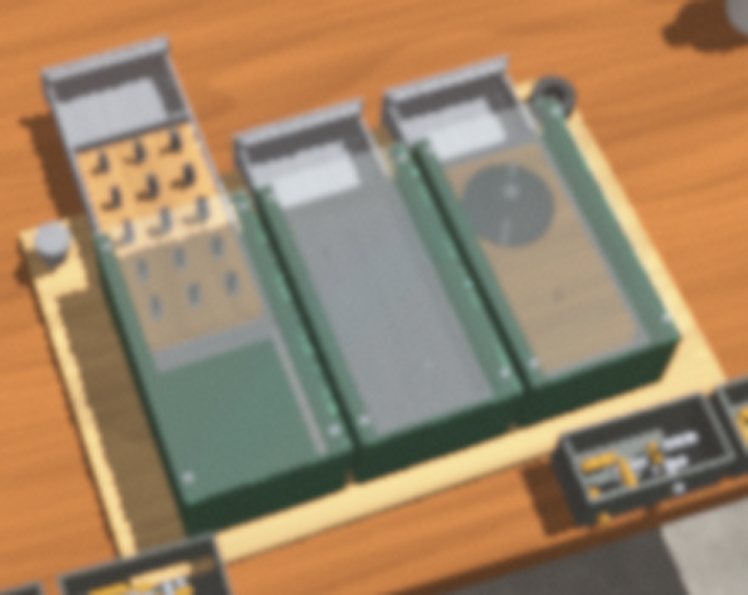

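```bash
python3 - <<'E'
from h import *
t=load("top"); s=load("scene")
T=lambda x,y,z:atz(t,215+(x+.5)/3.6-.5,60+(y+.5)/3.6-.5,z)
S=lambda x,y,z:atz(s,255+(x+.5)/3.4-.5,185+(y+.5)/3.4-.5,z)
for n,a,b,c,d in [("panel",(110,434),(247,427),(506,57),(384,92)),("mid",(272,424),(412,420),(360,101),(235,137)),("str",(447,557),(588,550),(165,38),(42,73))]:
    print(n,"top",T(*a,58).round(1)[:2],T(*b,58).round(1)[:2],"scene",S(*c,58).round(1)[:2],S(*d,58).round(1)[:2])
# housing back corners top z=90
print("housing back top L..R",[T(*p,90).round(1)[:2] for p in [(78,52),(233,43),(243,45),(397,38),(410,38),(567,30)]])
print("housing front",[T(*p,90).round(1)[:2] for p in [(90,340),(248,335),(258,334),(412,328),(428,325),(582,318)]])
print("board", [T(*p,12).round(1)[:2] for p in [(30,60),(617,43),(48,442),(640,410)]])
print("nut,collet",T(72,400,34),T(617,362,44))
d=np.load("pics/top1.npy");o,r=ray(t,0,0)
for u,v in [(264,167),(310,165),(357,202)]:
    o,dd=ray(t,u,v); print("bay floor",o+dd*d[v,u])
E
```

```text
panel top [609.5 220.3] [614.  117.7] scene [610. 227.] [614.2 121.9]
mid top [616.1  98.9] [618.2  -6.1] scene [616.9 101. ] [621.4  -2.4]
str top [515.2 -31.2] [ 519.6 -136.2] scene [514.  -29.5] [ 519.6 -132.3]
housing back top L..R [array([890.4, 239.4]), array([896.4, 124.6]), array([894.9, 117.2]), array([899.1,   3. ]), array([899. ,  -6.6]), array([ 903.7, -122.9])]
housing front [array([675.3, 230.4]), array([678.1, 114.4]), array([678.8, 107.1]), array([682.3,  -6.1]), array([684.4, -17.9]), array([ 688.5, -130.9])]
board [array([910. , 289.8]), array([ 919.4, -170.2]), array([609.1, 275. ]), array([ 630.1, -183.5])]
nut,collet [638.67739815 252.86384332  34.        ] [ 662.79732955 -162.09920908   44.        ]
bay floor [650.08616391 173.48968619  22.49068982]
bay floor [654.62878751  45.86711664  22.48060628]
bay floor [550.80543356 -83.24283134  20.10282295]
```

```bash
cat >> h.py <<'E'
from scipy.spatial.transform import Rotation as R
def totool(q,d): return (R.from_quat([q[1],q[2],q[3],q[0]]).inv().apply(d)).round(1)
def toolx(q): r=R.from_quat([q[1],q[2],q[3],q[0]]).as_matrix(); return np.arctan2(r[1,0],r[0,0])
E
python3 - <<'E'
from h import *
from bench import bot
q=bot.sense()
print(totool(q["tool_rot"],np.array([480,-84,238])-q["position"]), np.degrees(toolx(q["tool_rot"])))
E
```

```text
[-514.1  468.1  -39.4] 63.940318089587066
```

carry_out:
  gripper: 0
  rows:
    - [[0, 0, -20], 0]
    - [[0, 0, -40], 0]
    - [[-20, 18, -40], -0.05]
    - [[-55, 50, -40], -0.12]
    - [[-90, 82, -40], -0.2]
    - [[-125, 114, -40], -0.28]
    - [[-160, 146, -40], -0.36]
    - [[-195, 178, -40], -0.44]
    - [[-230, 209, -40], -0.496]
    - [[-265, 241, -40], -0.496]
    - [[-300, 273, -40], -0.496]
    - [[-335, 305, -40], -0.496]
    - [[-370, 337, -40], -0.496]
    - [[-405, 369, -40], -0.496]
    - [[-440, 401, -40], -0.496]
    - [[-475, 432, -40], -0.496]
    - [[-500, 455, -40], -0.496]
    - [[-514, 468, -40], -0.496]
    - [[-514, 468, -40], -0.496]
    - [[-514, 468, -40], -0.496]

```text
clock: 2.1
position: [479.8, -83.0, 238.2]
tool_rot: [-0.001, 0.693, 0.721, -0.0]
wrist_force: [-0.2, 0.7, -1.1]
width: -0.0
```

```bash
python3 - <<'E'
from h import *
from bench import bot
s=bot.sense();c=bot.get_calibration("wrist")
p,d=bot.snapshot("wrist"); cv2.imwrite("pics/w1.png",p); np.save("pics/w1.npy",d)
np.savez("pics/w1_cal.npz",K=c["K"],k1=c["k1"],T=c["cam_to_world"])
print(s["clock"],s["position"],s["wrist_force"],s["width"],np.degrees(toolx(s["tool_rot"])))
print(c["cam_to_world"].round(3))
E
```

```text
2.1 [479.75026065 -82.95952554 238.20629221] [-0.23503647  0.70324224 -1.14108557] -0.01177676708530344 92.3387491359514
[[-4.10000e-02 -9.50000e-01 -3.10000e-01  3.98625e+02]
 [ 9.99000e-01 -3.80000e-02 -1.40000e-02 -8.61620e+01]
 [ 1.00000e-03 -3.10000e-01  9.51000e-01  4.13041e+02]
 [ 0.00000e+00  0.00000e+00  0.00000e+00  1.00000e+00]]
```

View pics/w1.png

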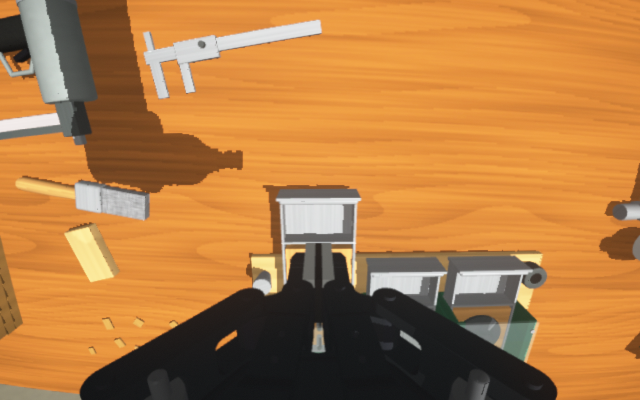

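```bash
python3 - <<'E'
from h import *
p=cv2.imread("pics/w1.png")[180:320,240:560]; cv2.imwrite("pics/w1c.png",cv2.resize(p,None,fx=2.5,fy=2.5,interpolation=cv2.INTER_CUBIC))
E
```

```text
(no output)
```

View pics/w1c.png

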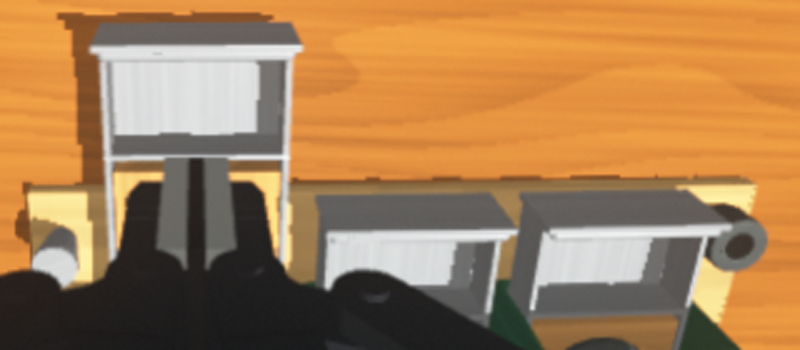

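```bash
python3 - <<'E'
from h import *
w=load("w1"); W=lambda x,y,z:atz(w,240+(x+.5)/2.5-.5,180+(y+.5)/2.5-.5,z).round(1)[:2]
for n,a,b in [("str out",(90,48),(302,46)),("str in",(95,57),(300,54)),("mid",(325,232),(517,230)),("panel",(542,232),(733,228))]: print(n,W(*a,58),W(*b,58))
E
```

```text
str out [ 515.9 -134.5] [510.5 -27.6]
str in [ 520.6 -132. ] [514.8 -28.3]
mid [617.5  -5.5] [612.9 102. ]
panel [613.9 116.5] [609.  228.9]
```

carry_out:
  gripper: 0
  rows:
    - [[0, 0, 20], 0]
    - [[0, 0, 55], 0]
    - [[0, 0, 90], 0]
    - [[0, 0, 125], 0]
    - [[0, 0, 160], 0]
    - [[0, 0, 185], 0]
    - [[0, 0, 200], 0]
    - [[0, 0, 206], 0]
    - [[0, 0, 206], 0]
    - [[0, 6, 206], 0]
    - [[0, 12, 206], 0]
    - [[0, 18, 206], 0]
    - [[0, 22, 206], 0]
    - [[0, 26, 206], 0]
    - [[0, 30, 206], 0]
    - [[0, 34, 206], 0]

```text
clock: 3.75
position: [514.4, -82.1, 32.6]
tool_rot: [-0.0, 0.692, 0.721, -0.0]
wrist_force: [-0.1, -0.4, -0.1]
width: 0.0
```

```bash
python3 - <<'E'
from h import *
from bench import bot
print(bot.sense()["wrist_force"])
p,d=bot.snapshot("top"); cv2.imwrite("pics/top2c.png",cv2.resize(p[60:245,215:405],None,fx=3,fy=3,interpolation=cv2.INTER_CUBIC))
p,d=bot.snapshot("wrist"); cv2.imwrite("pics/w2.png",p)
E
```

```text
[-0.05303733 -0.40842414 -0.06461494]
```

View pics/top2c.png

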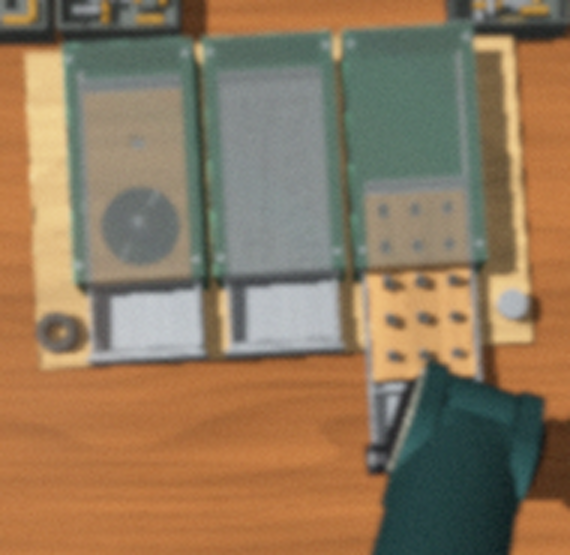

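View pics/w2.png

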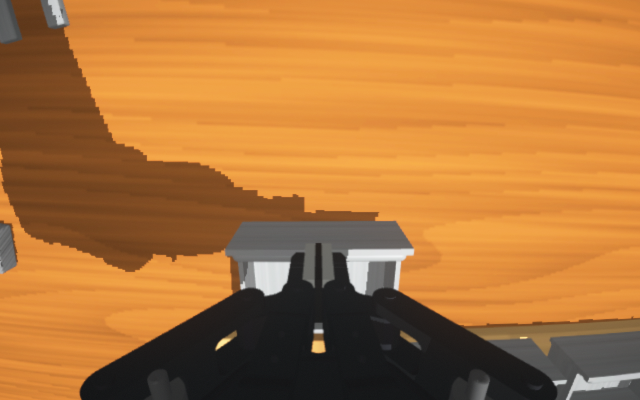

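The fingers are still in front of the lip: the lip is at about (320,250) in the wrist view, and the top-view lip edge hasn't moved. I'll push on.

carry_out:
  rows:
    - [[0, 3, 0], 0]
    - [[0, 7, 0], 0]
    - [[0, 12, 0], 0]
    - [[0, 17, 0], 0]
    - [[0, 22, 0], 0]
    - [[0, 27, 0], 0]
    - [[0, 32, 0], 0]
    - [[0, 37, 0], 0]
    - [[0, 42, 0], 0]
    - [[0, 46, 0], 0]
    - [[0, 48, 0], 0]
    - [[0, 50, 0], 0]

```text
clock: 5.05
position: [564.1, -80.0, 32.5]
tool_rot: [-0.0, 0.692, 0.722, -0.0]
wrist_force: [0.9, 0.1, -0.3]
width: 0.0
```

```bash
python3 - <<'E'
from h import *
from bench import bot
s=bot.sense(); print(s["wrist_force"],s["position"])
p,d=bot.snapshot("top"); cv2.imwrite("pics/top3c.png",cv2.resize(p[60:245,215:405],None,fx=3,fy=3,interpolation=cv2.INTER_CUBIC))
c=bot.get_calibration("wrist")
p,d=bot.snapshot("wrist"); cv2.imwrite("pics/w3.png",p)
np.savez("pics/w3_cal.npz",K=c["K"],k1=c["k1"],T=c["cam_to_world"])
E
```

```text
[ 0.90125502  0.11125447 -0.31620512] [564.12841459 -79.95380623  32.52775985]
```

View pics/top3c.png

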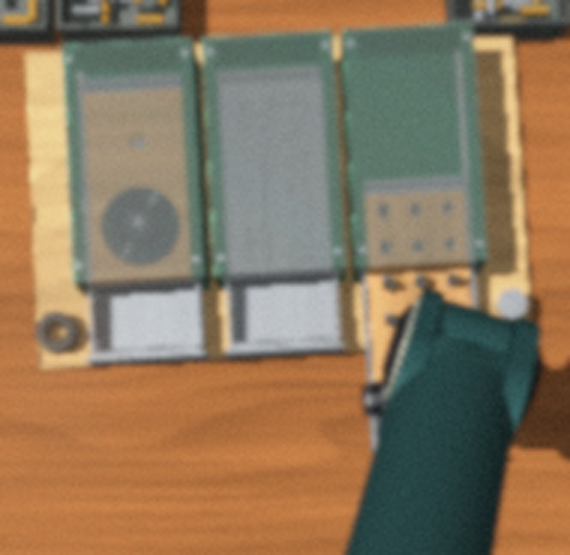

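View pics/w3.png

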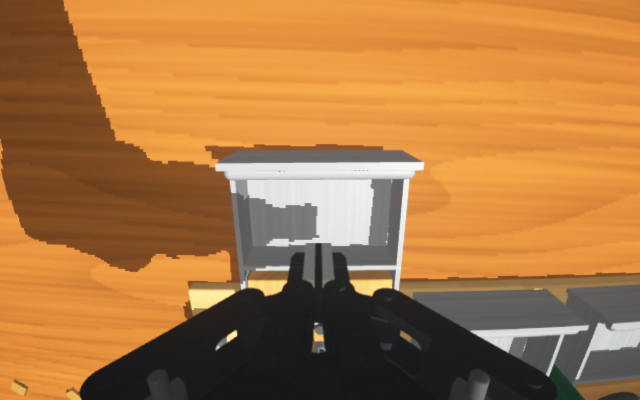

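```bash
python3 - <<'E'
from h import *
from bench import bot
w=load("w3"); 
for a,b in [((217,168),(423,165))]: print(atz(w,*a,58).round(1),atz(w,*b,58).round(1))
s=bot.sense()
print("tcp px",proj(w,s["position"]), "floor pt",proj(w,[564,-80,20]))
t=load("top")
print("top", atz(t,215+375/3,60+450/3,58))
print(w[2].round(3))
E
```

```text
[ 517.1 -133.9   58. ] [511.2 -27.8  58. ]
tcp px (np.float64(317.6389947876945), np.float64(234.49975432202902)) floor pt (np.float64(317.63862431806353), np.float64(226.39266977890605))
top [526.899714   -34.52754774  58.        ]
[[-4.10000e-02 -9.49000e-01 -3.11000e-01  4.83157e+02]
 [ 9.99000e-01 -3.90000e-02 -1.30000e-02 -8.31340e+01]
 [ 0.00000e+00 -3.12000e-01  9.50000e-01  2.07344e+02]
 [ 0.00000e+00  0.00000e+00  0.00000e+00  1.00000e+00]]
```

```bash
python3 - <<'E'
from h import *
from bench import bot
p,d=bot.snapshot("scene"); cv2.imwrite("pics/s3c.png",cv2.resize(p[150:300,230:430],None,fx=3.8,fy=3.8,interpolation=cv2.INTER_CUBIC))
E
```

```text
(no output)
```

View pics/s3c.png

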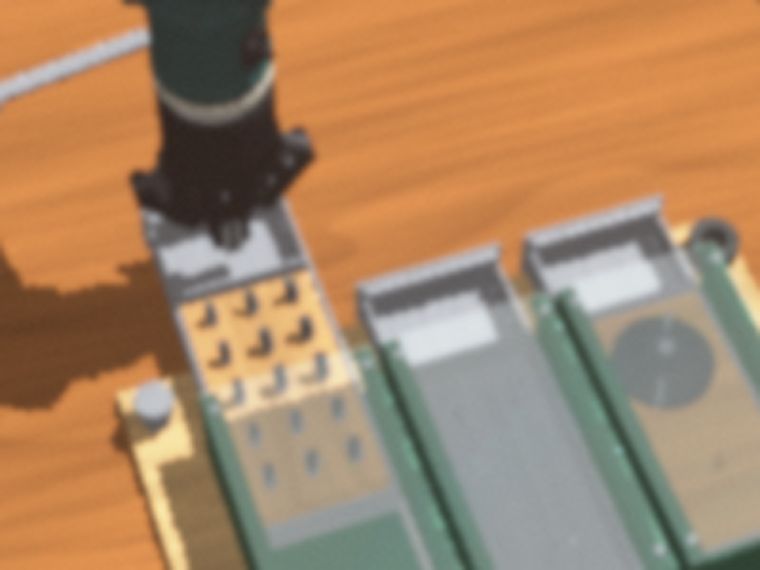

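```bash
python3 - <<'E'
from h import *
from bench import bot
w=load("w3")
p,d=bot.snapshot("wrist"); cv2.imwrite("pics/w4c.png",cv2.resize(p[140:340,200:440],None,fx=3.3,fy=3.0))
cv2.imwrite("pics/w4.png",p)
def P(u,v):
    o,r=ray(w,u,v); return (o+r*d[v,u]).round(1)
for u,v in [(320,164),(260,164),(345,200),(300,170),(500,100),(310,242),(310,246),(310,250),(310,260),(327,246),(327,260),(327,275),(300,265),(310,280),(450,320),(320,154),(360,260)]: print((u,v),d[v,u],P(u,v))
s=bot.sense();print(s["position"],s["joint_positions"])
E
```

```text
(320, 164) 152.0642 [513.1 -80.8  57.2]
(260, 164) 150.57697 [ 514.1 -111.4   58.6]
(345, 200) 198.28891 [544.5 -62.4  19. ]
(300, 170) 151.62343 [516.4 -91.   58.6]
(500, 100) 195.3583 [474.8  40.3   0.7]
(310, 242) 206.89117 [576.1 -84.9  20. ]
(310, 246) 149.7239 [552.3 -84.3  72.4]
(310, 250) 145.30064 [552.1 -84.2  77. ]
(310, 260) 135.98376 [552.1 -83.9  86.8]
(327, 246) 149.18587 [551.7 -75.7  72.9]
(327, 260) 135.7054 [551.6 -76.1  87.1]
(327, 275) 123.761406 [551.6 -76.5  99.6]
(300, 265) 139.7705 [556.5 -88.6  84.2]
(310, 280) 122.491844 [553.2 -83.5 101.4]
(450, 320) 95.74459 [549.  -36.8 128.8]
(320, 154) 177.45432 [512.4 -80.7  30.2]
(360, 260) 190.0465 [578.2 -52.1  38.9]
[563.92330185 -79.99152508  32.56626816] [-0.16523952  0.5694149   0.31862181  1.93132837 -0.2711519   0.6823731
  1.93014026]
```

View pics/w4c.png

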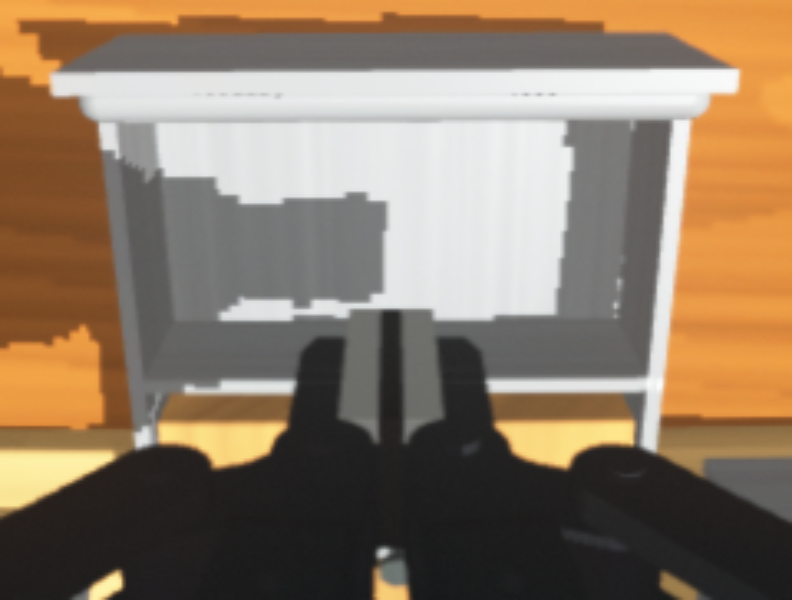

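```bash
python3 - <<'E'
from h import *
from bench import bot
s=load("scene")
p,d=bot.snapshot("scene")
def P(u,v):
    o,r=ray(s,u,v); return (o+r*d[v,u]).round(1)
for v in range(204,218): print(v,[tuple(P(u,v)) for u in (287,290,293)])
cv2.imwrite("pics/s4c.png",cv2.resize(p[185:235,260:320],None,fx=12,fy=12,interpolation=cv2.INTER_NEAREST))
print(proj(s,[564,-80,32.5]),proj(s,[564,-80,71]))
E
```

```text
204 [(np.float64(581.7), np.float64(-87.1), np.float64(132.8)), (np.float64(565.1), np.float64(-76.7), np.float64(106.6)), (np.float64(576.6), np.float64(-70.9), np.float64(119.6))]
205 [(np.float64(574.7), np.float64(-86.3), np.float64(118.9)), (np.float64(567.4), np.float64(-77.3), np.float64(105.5)), (np.float64(576.8), np.float64(-71.2), np.float64(115.6))]
206 [(np.float64(578.0), np.float64(-87.1), np.float64(119.2)), (np.float64(568.3), np.float64(-77.7), np.float64(102.3)), (np.float64(578.5), np.float64(-71.7), np.float64(113.7))]
207 [(np.float64(577.7), np.float64(-87.3), np.float64(114.5)), (np.float64(573.1), np.float64(-78.8), np.float64(104.8)), (np.float64(578.3), np.float64(-71.9), np.float64(109.0))]
208 [(np.float64(577.7), np.float64(-87.6), np.float64(110.1)), (np.float64(575.4), np.float64(-79.4), np.float64(103.7)), (np.float64(575.9), np.float64(-71.7), np.float64(101.3))]
209 [(np.float64(570.3), np.float64(-86.7), np.float64(95.3)), (np.float64(575.9), np.float64(-79.8), np.float64(100.1)), (np.float64(574.5), np.float64(-71.7), np.float64(95.0))]
210 [(np.f
[... 851 characters left out ...]
loat64(-73.4), np.float64(76.1))]
215 [(np.float64(534.6), np.float64(-82.9), np.float64(16.2)), (np.float64(574.8), np.float64(-81.2), np.float64(71.7)), (np.float64(542.5), np.float64(-67.6), np.float64(20.9))]
216 [(np.float64(538.1), np.float64(-83.8), np.float64(16.5)), (np.float64(546.2), np.float64(-76.8), np.float64(25.0)), (np.float64(544.0), np.float64(-68.1), np.float64(18.2))]
217 [(np.float64(547.2), np.float64(-85.5), np.float64(25.2)), (np.float64(547.1), np.float64(-77.2), np.float64(21.6)), (np.float64(548.7), np.float64(-69.2), np.float64(20.5))]
(np.float64(290.29143306632454), np.float64(219.92582524822157)) (np.float64(289.45878880168306), np.float64(211.81225594538174))
```

View pics/s4c.png

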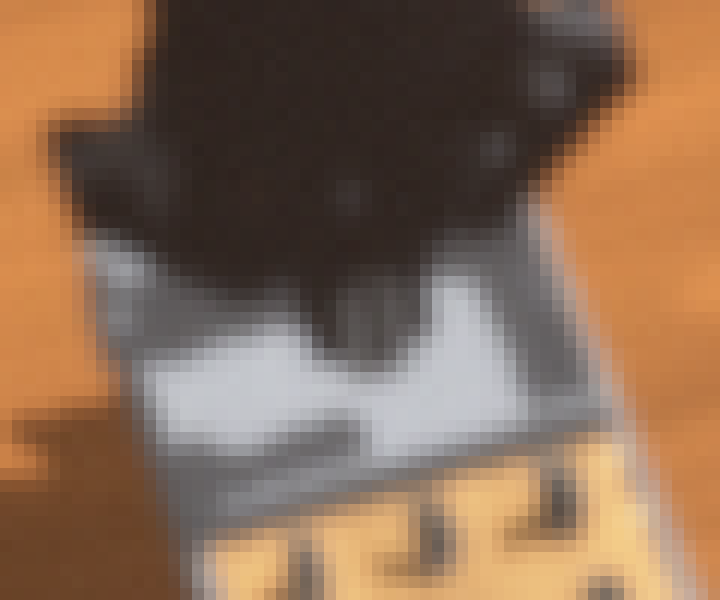

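Both cameras put the fingertips at z of about 71–73 mm (scene crop tip at roughly (290,214)), while the reported TCP z is 32.5. The fingers therefore passed over the lip into open air above the bay, and nothing was touched or moved. The real tips sit about 39 mm above the reported TCP, so I'll correct for that. I'll lift, back off, and go lower.

carry_out:
  gripper: 0
  rows:
    - [[0, 0, -10], 0]
    - [[0, 0, -20], 0]
    - [[0, -8, -20], 0]
    - [[0, -24, -20], 0]
    - [[0, -40, -20], 0]
    - [[0, -56, -20], 0]
    - [[0, -72, -20], 0]
    - [[0, -85, -20], 0]
    - [[0, -90, -20], 0]
    - [[0, -90, -20], 0]
    - [[0, -90, -5], 0]
    - [[0, -90, 10], 0]
    - [[0, -90, 22], 0]
    - [[0, -90, 32], 0]
    - [[0, -90, 36], 0]
    - [[0, -90, 36], 0]

```text
clock: 6.9
position: [474.0, -83.7, -3.9]
tool_rot: [-0.0, 0.692, 0.721, -0.0]
wrist_force: [0.8, 0.3, 0.3]
width: 0.0
```

```bash
cat >> h.py <<'E'
def wlook(name):
    from bench import bot
    s=bot.sense();c=bot.get_calibration("wrist")
    p,d=bot.snapshot("wrist"); cv2.imwrite(f"pics/{name}.png",p); np.save(f"pics/{name}.npy",d)
    np.savez(f"pics/{name}_cal.npz",K=c["K"],k1=c["k1"],T=c["cam_to_world"])
    print(s["clock"],s["position"].round(1),s["wrist_force"].round(2))
    cal=load(name)
    return cal,d
def pt(cal,d,u,v):
    o,r=ray(cal,u,v); return [float(x) for x in (o+r*d[v,u]).round(1)]
E
python3 - <<'E'
from h import *
c,d=wlook("w5")
for u,v in [(310,244),(310,246),(310,248),(310,252),(310,260),(327,246),(327,250),(327,260)]: print(u,v,pt(c,d,u,v))
E
```

```text
6.9 [474.  -83.7  -3.9] [0.84 0.28 0.32]
310 244 [461.5, -88.1, 34.2]
310 246 [461.3, -88.1, 36.9]
310 248 [461.9, -88.0, 37.8]
310 252 [462.0, -87.9, 41.8]
310 260 [461.7, -87.7, 50.2]
327 246 [461.9, -79.4, 35.0]
327 250 [461.3, -79.6, 40.6]
327 260 [461.4, -79.9, 50.2]
```

View pics/w5.png

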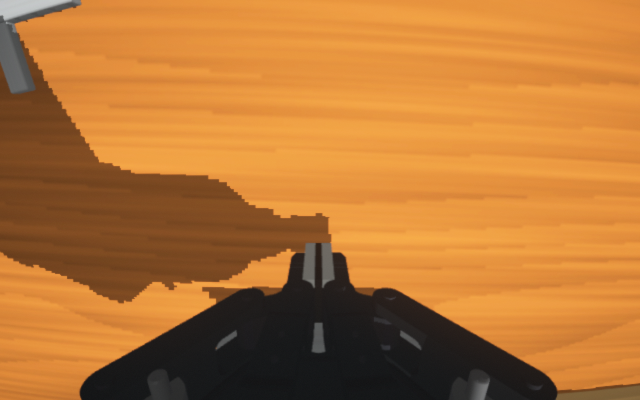

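Tip now at z of about 34 mm, in front of the lip: its shadow meets the bench at (320,230). Pushing.

carry_out:
  rows:
    - [[0, 5, 0], 0]
    - [[0, 12, 0], 0]
    - [[0, 18, 0], 0]
    - [[0, 22, 0], 0]
    - [[0, 26, 0], 0]
    - [[0, 30, 0], 0]
    - [[0, 34, 0], 0]
    - [[0, 38, 0], 0]
    - [[0, 42, 0], 0]
    - [[0, 46, 0], 0]
    - [[0, 50, 0], 0]
    - [[0, 54, 0], 0]
    - [[0, 58, 0], 0]
    - [[0, 62, 0], 0]
    - [[0, 66, 0], 0]
    - [[0, 70, 0], 0]

```text
clock: 8.55
position: [544.3, -80.5, -3.5]
tool_rot: [-0.0, 0.692, 0.722, 0.0]
wrist_force: [-1.6, 1.4, -0.5]
width: -0.0
```

```bash
python3 - <<'E'
from h import *
from bench import bot
print(bot.sense()["wrist_force"])
p,d=bot.snapshot("top"); cv2.imwrite("pics/top5c.png",cv2.resize(p[60:245,215:405],None,fx=3,fy=3,interpolation=cv2.INTER_CUBIC))
E
```

```text
[-1.63900135  1.42574512 -0.4955432 ]
```

View pics/top5c.png

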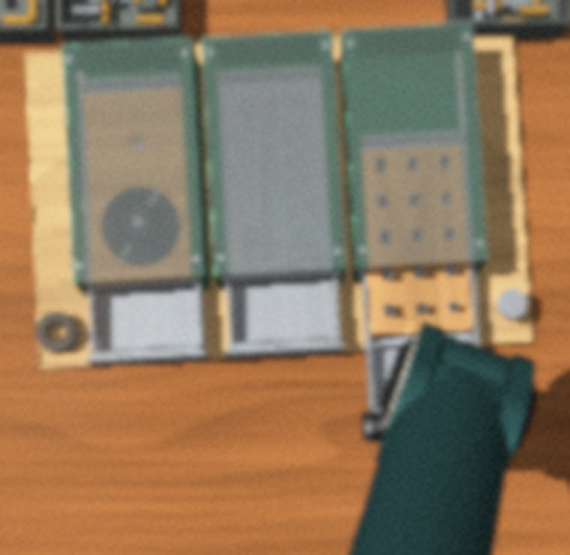

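The tray is moving: the back of its block has gone from row 183 to row 137 in the crop. Continuing.

carry_out:
  rows:
    - [[0, 4, 0], 0]
    - [[0, 8, 0], 0]
    - [[0, 12, 0], 0]
    - [[0, 16, 0], 0]
    - [[0, 20, 0], 0]
    - [[0, 24, 0], 0]
    - [[0, 28, 0], 0]
    - [[0, 32, 0], 0]
    - [[0, 36, 0], 0]
    - [[0, 40, 0], 0]
    - [[0, 44, 0], 0]
    - [[0, 48, 0], 0]
    - [[0, 52, 0], 0]
    - [[0, 55, 0], 0]
    - [[0, 57, 0], 0]
    - [[0, 58, 0], 0]

```text
clock: 10.2
position: [602.3, -78.5, -3.4]
tool_rot: [0.0, 0.692, 0.721, 0.0]
wrist_force: [-2.6, 1.1, 0.3]
width: -0.2
```

carry_out:
  rows:
    - [[0, 1, 0], 0]
    - [[0, 2, 0], 0]
    - [[0, 3, 0], 0]

```text
clock: 10.5
position: [605.1, -78.4, -3.4]
tool_rot: [0.0, 0.692, 0.721, -0.0]
wrist_force: [-2.6, 1.5, 0.6]
width: 0.2
```

carry_out:
  rows:
    - [[0, 1, 0], 0]
    - [[0, 2, 0], 0]

```text
clock: 10.7
position: [607.1, -78.3, -3.4]
tool_rot: [0.0, 0.692, 0.721, 0.0]
wrist_force: [-2.6, 1.9, 1.1]
width: -0.4
```

carry_out:
  rows:
    - [[0, 1, 0], 0]
    - [[0, 2, 0], 0]

```text
clock: 10.9
position: [609.2, -78.1, -3.4]
tool_rot: [0.0, 0.692, 0.722, 0.0]
wrist_force: [-2.2, 1.5, 1.4]
width: 0.3
```

carry_out:
  rows:
    - [[0, 1, 0], 0]
    - [[0, 1, 0], 0]

```text
clock: 11.1
position: [610.4, -78.2, -3.4]
tool_rot: [0.0, 0.692, 0.721, 0.0]
wrist_force: [-1.6, 1.8, 0.3]
width: -0.1
```

carry_out:
  rows:
    - [[0, 1, 0], 0]
    - [[0, 1, 0], 0]

```text
clock: 11.3
position: [610.9, -78.1, -3.4]
tool_rot: [-0.0, 0.692, 0.721, -0.0]
wrist_force: [-2.7, 0.9, 1.4]
width: -0.3
```

carry_out:
  rows:
    - [[0, 1, 0], 0]
    - [[0, 1, 0], 0]

```text
clock: 11.5
position: [610.8, -78.1, -3.4]
tool_rot: [-0.001, 0.692, 0.721, -0.001]
wrist_force: [-6.5, 0.9, 4.4]
width: 0.2
```

carry_out:
  rows:
    - [[0, 1, 0], 0]
    - [[0, 1, 0], 0]

```text
clock: 11.7
position: [610.8, -78.1, -3.5]
tool_rot: [-0.002, 0.693, 0.721, -0.001]
wrist_force: [-8.6, 1.6, 5.8]
width: -0.1
```

The position has stalled at 610.8 with the force rising to 8.6 N, so the tray is on its home stop. I'll back off, rise and look.

carry_out:
  rows:
    - [[0, -5, 0], 0]
    - [[0, -15, 0], 0]
    - [[0, -30, 0], 0]
    - [[0, -45, 0], 0]
    - [[0, -55, 0], 0]
    - [[0, -60, -10], 0]
    - [[0, -60, -30], 0]
    - [[0, -60, -60], 0]
    - [[0, -60, -90], 0]
    - [[0, -60, -120], 0]
    - [[0, -60, -150], 0]
    - [[0, -60, -165], 0]
    - [[0, -60, -170], 0]
    - [[0, -60, -170], 0]

```text
clock: 13.1
position: [553.7, -80.4, 167.6]
tool_rot: [0.001, 0.692, 0.722, 0.001]
wrist_force: [-0.3, 0.0, -0.6]
width: -0.2
```

```bash
python3 - <<'E'
from h import *
from bench import bot
c,d=wlook("w6")
p,d=bot.snapshot("top"); cv2.imwrite("pics/top6c.png",cv2.resize(p[60:245,215:405],None,fx=3,fy=3,interpolation=cv2.INTER_CUBIC))
E
```

```text
13.1 [553.7 -80.4 167.6] [-0.29  0.02 -0.59]
```

View pics/w6.png

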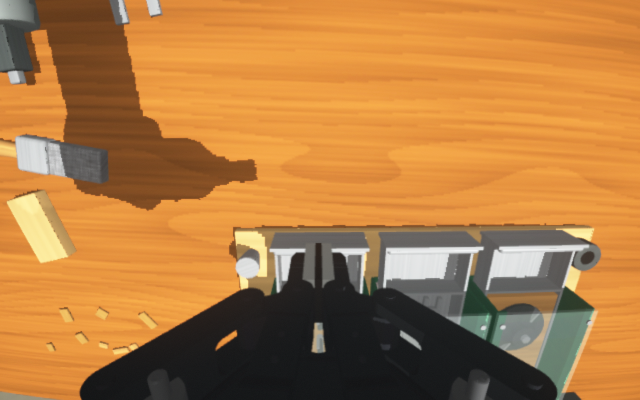

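View pics/top6c.png

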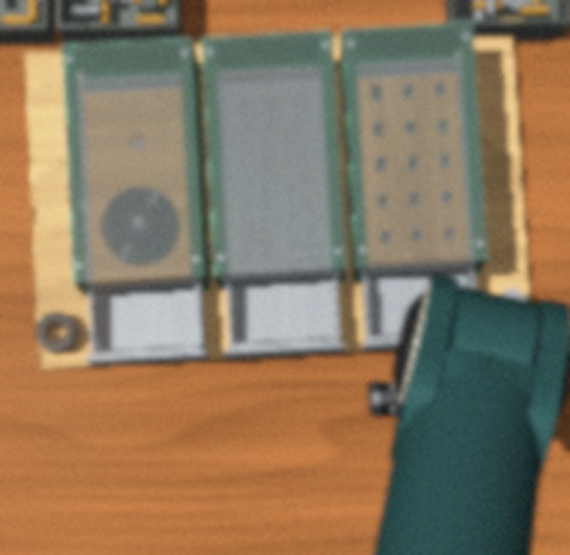

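```bash
python3 - <<'E'
from h import *
from bench import bot
s=load("scene"); K,k1,T=s
p,d=bot.snapshot("scene")
v,u=np.mgrid[100:300,200:400]; u=u.ravel();v=v.ravel()
q=cv2.undistortPoints(np.stack([u,v],1).astype(float)[:,None],K,np.array([k1,0,0,0.]))[:,0]
P=T[:3,3]+(np.c_[q[:,0],-q[:,1],-np.ones(len(u))]@T[:3,:3].T)*d[v,u][:,None]
tip=np.array([553.7,-80.4,206.5]); Q=P-tip
m=(np.abs(Q[:,1])<90)&(Q[:,2]>-15)&(np.abs(Q[:,0])<120)
Q=Q[m]
for a in range(-40,90,8):
    b=Q[(Q[:,0]>=a)&(Q[:,0]<a+8)]
    if len(b): print(a,len(b),"zmin %.0f"%b[:,2].min(), "y at", b[b[:,2].argmin(),1].round(), "z5%%: %.0f"%np.percentile(b[:,2],5))
E
```

```text
-16 15 zmin 46 y at 34.0 z5%: 48
-8 96 zmin 5 y at -12.0 z5%: 40
0 235 zmin -8 y at -4.0 z5%: 12
8 598 zmin -5 y at -0.0 z5%: 15
16 385 zmin 50 y at 7.0 z5%: 66
24 477 zmin 122 y at 24.0 z5%: 133
32 954 zmin 122 y at 18.0 z5%: 131
40 57 zmin 125 y at -2.0 z5%: 132
48 2 zmin 285 y at 31.0 z5%: 285
```

Row of lips is level in both pictures (wrist rows of about 246), so the straight tray is home. Depth shows the gripper body is at least 120 mm above the tip ahead of the fingers, which clears the cover. Now to the panel tray bay.

```bash
python3 - <<'E'
from h import *
from bench import bot
w=load("w6")
print("straight",atz(w,272,247,58).round(1),atz(w,368,247,58).round(1),"mid",atz(w,381,246,58).round(1),atz(w,480,244,58).round(1))
s=bot.sense()
print(totool(s["tool_rot"],np.array([643,172,167.6])-s["position"]), toolx(s["tool_rot"]))
E
```

```text
straight [ 621.4 -126.7   58. ] [617.2 -24.   58. ] mid [615.5 -10.1  58. ] [609.4  98.   58. ]
[248.4 100.9  -2.2] 1.6119457859569433
```

carry_out:
  gripper: 0
  rows:
    - [[15, 6, 0], 0]
    - [[45, 18, 0], 0]
    - [[80, 32, 0], 0]
    - [[115, 46, 0], 0]
    - [[150, 60, 0], 0]
    - [[185, 75, 0], 0]
    - [[215, 87, 0], 0]
    - [[237, 96, 0], 0]
    - [[248, 101, 0], 0]
    - [[248, 101, 0], 0]
    - [[248, 101, 15], 0]
    - [[248, 101, 40], 0]
    - [[248, 101, 65], 0]
    - [[248, 101, 80], 0]
    - [[248, 101, 85], 0]
    - [[248, 101, 85], 0]

```text
clock: 14.85
position: [643.5, 170.5, 80.9]
tool_rot: [-0.0, 0.693, 0.721, -0.001]
wrist_force: [-0.3, 0.1, 0.8]
width: 0.1
```

```bash
python3 - <<'E'
from h import *
c,d=wlook("w7")
for u,v in [(310,246),(310,248),(327,250)]: print(pt(c,d,u,v))
E
```

```text
14.85 [643.5 170.5  80.9] [-0.26  0.06  0.85]
[631.3, 166.2, 120.8]
[631.7, 166.2, 122.3]
[630.7, 174.6, 125.7]
```

View pics/w7.png

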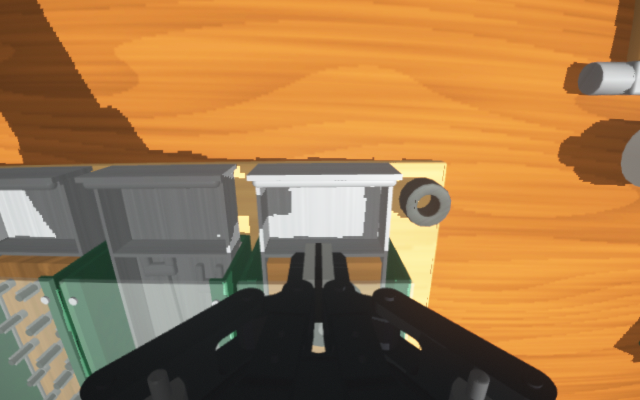

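```bash
python3 - <<'E'
from h import *
w=load("w7");d=np.load("pics/w7.npy")
print("lip outer",atz(w,247,179,58).round(1),atz(w,402,178,58).round(1)); print("lip inner",atz(w,262,186,58).round(1),atz(w,392,185,58).round(1)); print("divider top",[pt(w,d,u,v) for u,v in [(290,252),(350,252),(360,256)]])
E
python3 - <<'E'
import cv2
p=cv2.imread("pics/w7.png")[150:330,220:440]; cv2.imwrite("pics/w7c.png",cv2.resize(p,None,fx=3.3,fy=3.3))
E
```

```text
lip outer [614.  120.5  58. ] [609.  227.3  58. ]
lip inner [618.6 130.8  58. ] [614.3 220.9  58. ]
divider top [[677.1, 149.5, 43.1], [674.7, 197.6, 43.9], [676.7, 205.5, 46.4]]
```

View pics/w7c.png

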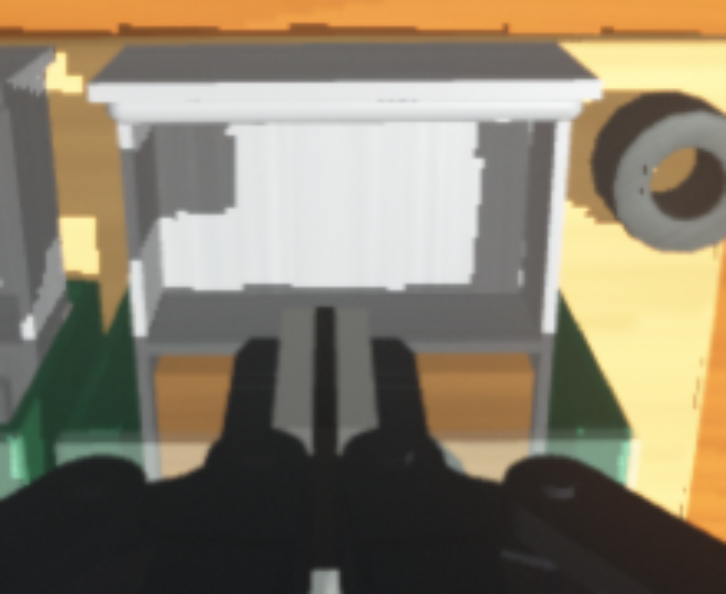

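Panel lip mid is at about (611.5, 174) and the bay spans x 621–676. The finger at x 632–655 is well inside. Descending.

carry_out:
  rows:
    - [[3, 0, 10], 0]
    - [[3, 0, 25], 0]
    - [[3, 0, 40], 0]
    - [[3, 0, 52], 0]
    - [[3, 0, 62], 0]
    - [[3, 0, 70], 0]
    - [[3, 0, 78], 0]
    - [[3, 0, 84], 0]
    - [[3, 0, 86], 0]
    - [[3, 0, 86], 0]

```text
clock: 15.9
position: [643.7, 174.5, -4.6]
tool_rot: [-0.0, 0.692, 0.721, -0.0]
wrist_force: [0.0, 0.2, 0.5]
width: 0.2
```

carry_out:
  rows:
    - [[0, -3, 0], 0]
    - [[0, -6, 0], 0]
    - [[0, -9, 0], 0]
    - [[0, -12, 0], 0]
    - [[0, -15, 0], 0]
    - [[0, -18, 0], 0]
    - [[0, -21, 0], 0]
    - [[0, -24, 0], 0]
    - [[0, -27, 0], 0]
    - [[0, -30, 0], 0]

```text
clock: 16.9
position: [613.8, 173.3, -4.2]
tool_rot: [0.0, 0.692, 0.721, 0.0]
wrist_force: [1.3, 1.1, -0.1]
width: -0.1
```

```bash
python3 - <<'E'
from h import *
from bench import bot
c,d=wlook("w8")
for u,v in [(310,246),(310,248),(327,250)]: print(pt(c,d,u,v))
p,d=bot.snapshot("top"); cv2.imwrite("pics/top8c.png",cv2.resize(p[60:245,215:405],None,fx=3,fy=3,interpolation=cv2.INTER_CUBIC))
E
```

```text
16.9 [613.8 173.3  -4.2] [ 1.28  1.06 -0.12]
[591.1, 169.1, 56.1]
[591.2, 169.1, 57.8]
[591.4, 176.4, 58.6]
```

View pics/w8.png

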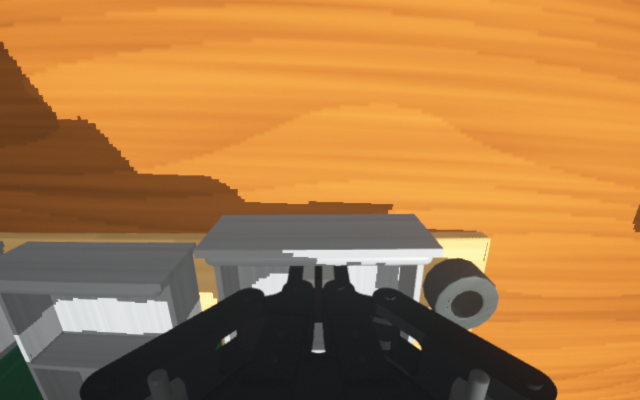

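View pics/top8c.png

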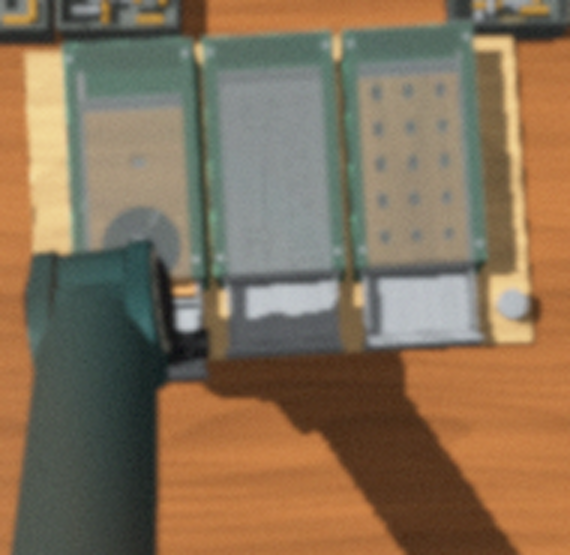

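The tray follows (lip now at row 375 in the top crop, out by about 18 mm) and the hook is firm. Continuing slowly.

carry_out:
  rows:
    - [[0, -2, 0], 0]
    - [[0, -5, 0], 0]
    - [[0, -8, 0], 0]
    - [[0, -11, 0], 0]
    - [[0, -14, 0], 0]
    - [[0, -17, 0], 0]
    - [[0, -20, 0], 0]
    - [[0, -23, 0], 0]
    - [[0, -26, 0], 0]
    - [[0, -29, 0], 0]
    - [[0, -32, 0], 0]
    - [[0, -35, 0], 0]
    - [[0, -38, 0], 0]
    - [[0, -41, 0], 0]
    - [[0, -44, 0], 0]
    - [[0, -47, 0], 0]
    - [[0, -50, 0], 0]
    - [[0, -53, 0], 0]
    - [[0, -56, 0], 0]
    - [[0, -58, 0], 0]

```text
clock: 19.0
position: [555.4, 170.8, -4.4]
tool_rot: [-0.0, 0.692, 0.721, -0.0]
wrist_force: [1.8, -2.0, -0.2]
width: 0.1
```

carry_out:
  rows:
    - [[0, -2, 0], 0]
    - [[0, -5, 0], 0]
    - [[0, -8, 0], 0]
    - [[0, -11, 0], 0]
    - [[0, -14, 0], 0]
    - [[0, -17, 0], 0]
    - [[0, -20, 0], 0]
    - [[0, -23, 0], 0]
    - [[0, -26, 0], 0]
    - [[0, -29, 0], 0]
    - [[0, -32, 0], 0]
    - [[0, -35, 0], 0]
    - [[0, -38, 0], 0]
    - [[0, -41, 0], 0]
    - [[0, -43, 0], 0]
    - [[0, -45, 0], 0]
    - [[0, -46, 0], 0]

```text
clock: 20.7
position: [509.6, 169.1, -4.4]
tool_rot: [-0.0, 0.692, 0.722, -0.0]
wrist_force: [2.3, -1.8, -0.8]
width: 0.0
```

carry_out:
  rows:
    - [[0, -1, 0], 0]
    - [[0, -2, 0], 0]

```text
clock: 20.9
position: [507.8, 169.0, -4.4]
tool_rot: [0.0, 0.692, 0.721, 0.0]
wrist_force: [1.3, -1.4, 0.0]
width: -0.0
```

carry_out:
  rows:
    - [[0, -1, 0], 0]
    - [[0, -2, 0], 0]

```text
clock: 21.1
position: [505.8, 168.9, -4.4]
tool_rot: [0.0, 0.692, 0.721, 0.0]
wrist_force: [1.9, -1.2, 0.1]
width: -0.1
```

carry_out:
  rows:
    - [[0, -1, 0], 0]
    - [[0, -1, 0], 0]

```text
clock: 21.3
position: [504.5, 168.9, -4.4]
tool_rot: [-0.0, 0.692, 0.722, -0.0]
wrist_force: [1.6, -1.2, 0.6]
width: -0.2
```

carry_out:
  rows:
    - [[0, -1, 0], 0]
    - [[0, -1, 0], 0]

```text
clock: 21.5
position: [503.6, 168.8, -4.4]
tool_rot: [-0.0, 0.692, 0.722, -0.0]
wrist_force: [0.6, -1.2, 0.3]
width: 0.2
```

carry_out:
  rows:
    - [[0, -1, 0], 0]
    - [[0, -1, 0], 0]

```text
clock: 21.7
position: [502.6, 168.8, -4.4]
tool_rot: [-0.0, 0.692, 0.722, -0.0]
wrist_force: [2.2, -0.7, -0.2]
width: -0.2
```

carry_out:
  rows:
    - [[0, -1, 0], 0]
    - [[0, -1, 0], 0]

```text
clock: 21.9
position: [501.6, 168.7, -4.4]
tool_rot: [-0.0, 0.692, 0.722, -0.0]
wrist_force: [1.8, -1.0, -0.6]
width: 0.0
```

carry_out:
  rows:
    - [[0, -1, 0], 0]
    - [[0, -1, 0], 0]

```text
clock: 22.1
position: [501.1, 168.7, -4.4]
tool_rot: [0.0, 0.692, 0.722, 0.0]
wrist_force: [3.3, -1.0, -0.7]
width: -0.2
```

carry_out:
  rows:
    - [[0, -1, 0], 0]
    - [[0, -1, 0], 0]

```text
clock: 22.3
position: [501.1, 168.7, -4.3]
tool_rot: [0.001, 0.693, 0.721, 0.001]
wrist_force: [5.3, 0.5, -3.1]
width: 0.2
```

carry_out:
  rows:
    - [[0, -1, 0], 0]
    - [[0, -1, 0], 0]

```text
clock: 22.5
position: [501.2, 168.7, -4.2]
tool_rot: [0.001, 0.693, 0.721, 0.002]
wrist_force: [7.6, -0.5, -5.7]
width: -0.1
```

carry_out:
  rows:
    - [[0, -1, 0], 0]
    - [[0, -1, 0], 0]

```text
clock: 22.7
position: [501.2, 168.7, -4.1]
tool_rot: [0.002, 0.693, 0.721, 0.003]
wrist_force: [10.0, 0.1, -8.5]
width: -0.1
```

The position has stalled at 501.1 with the force rising to 10 N, so the tray is at its stop. I'll unhook into the bay, rise, and move away from the rack.

carry_out:
  rows:
    - [[0, 4, 0], 0]
    - [[0, 9, 0], 0]
    - [[0, 14, 0], 0]
    - [[0, 18, 0], 0]
    - [[0, 18, 0], 0]
    - [[0, 18, -10], 0]
    - [[0, 18, -25], 0]
    - [[0, 18, -50], 0]
    - [[0, 18, -80], 0]
    - [[0, 18, -110], 0]
    - [[0, 18, -140], 0]
    - [[0, 18, -170], 0]
    - [[0, 18, -200], 0]
    - [[0, 18, -220], 0]
    - [[0, 18, -230], 0]
    - [[0, 18, -230], 0]

```text
clock: 24.3
position: [516.4, 169.5, 227.6]
tool_rot: [0.0, 0.692, 0.722, 0.002]
wrist_force: [-0.3, 1.0, 0.1]
width: -0.4
```

```bash
python3 - <<'E'
from h import *
from bench import bot
c,d=wlook("w9")
p,d=bot.snapshot("scene"); cv2.imwrite("pics/s9.png",p)
E
```

```text
24.3 [516.4 169.5 227.6] [-0.33  1.02  0.09]
```

View pics/s9.png

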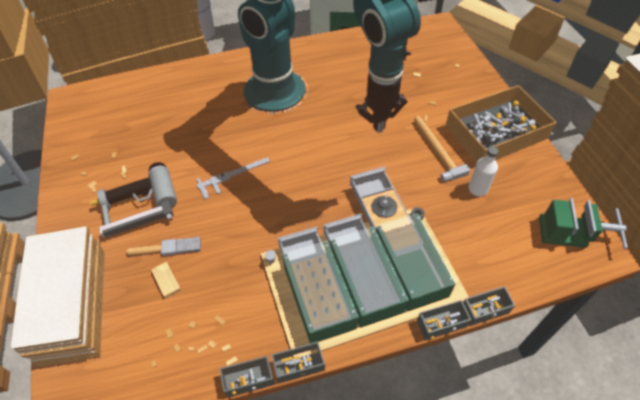

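View pics/w9.png

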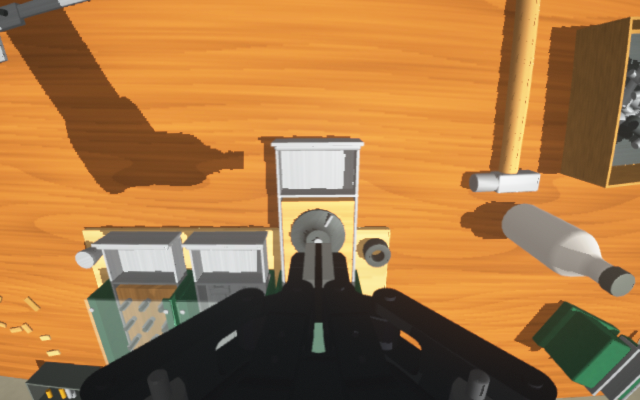

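The panel tray is out, with the cutter standing upright in its block (scene (385,206), wrist (318,230)), and the other two trays are level. I'll clear the arm away so the user can reach it, then do the final check.

carry_out:
  rows:
    - [[15, -12, -5], 0]
    - [[45, -32, -10], 0]
    - [[80, -56, -10], 0]
    - [[115, -80, -10], 0]
    - [[150, -105, -10], 0]
    - [[185, -130, -10], 0]
    - [[220, -154, -10], 0]
    - [[245, -170, -10], 0]
    - [[257, -178, -10], 0]
    - [[257, -178, -10], 0]
    - [[257, -178, -10], 0]

```text
clock: 25.5
position: [328.4, 417.1, 234.9]
tool_rot: [0.001, 0.693, 0.721, -0.001]
wrist_force: [-0.1, -0.5, -0.5]
width: 0.1
```

```bash
python3 - <<'E'
from h import *
from bench import bot
s=bot.sense(); print(s["clock"],s["position"],s["wrist_force"])
p,d=bot.snapshot("top"); cv2.imwrite("pics/top10.png",p); cv2.imwrite("pics/top10c.png",cv2.resize(p[60:225,215:405],None,fx=3.6,fy=3.6,interpolation=cv2.INTER_CUBIC))
np.save("pics/top10.npy",d)
E
```

```text
25.5 [328.40233123 417.09139771 234.87146601] [-0.1270841  -0.51701273 -0.48139626]
```

View pics/top10.png

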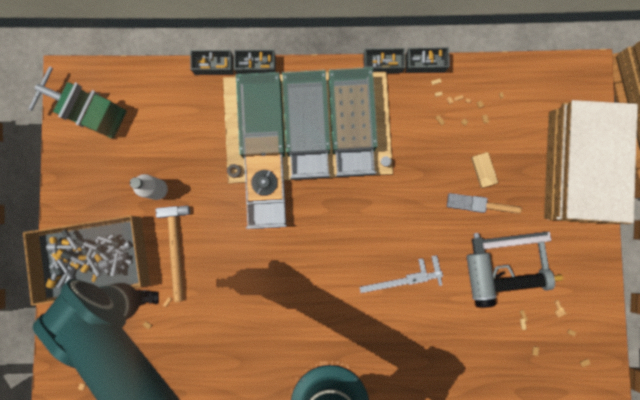

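View pics/top10c.png

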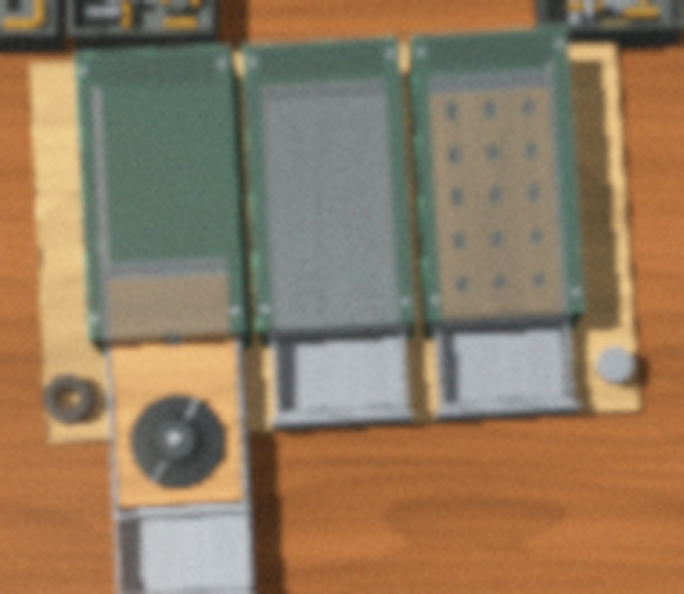

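```bash
python3 - <<'E'
from h import *
t=load("top")
a=cv2.imread("pics/top1.png");b=cv2.imread("pics/top10.png")
T=lambda x,y,z:atz(t,215+(x+.5)/3.6-.5,60+(y+.5)/3.6-.5,z).round(1)
print("straight lip",T(438,414,58),T(580,410,58))
print("panel lip",atz(t,246,228.3,58).round(1),atz(t,286,227,58).round(1))
for n,(x,y,w,h) in dict(nut=(226,162,20,18),collet=(378,152,20,20),brush=(440,188,85,28),offcut=(470,148,30,42),nailer=(460,228,110,82),calliper=(355,252,92,45),glue=(125,170,45,32),hammerhead=(152,202,40,20),spanner=(284,70,46,112)).items():
    print(n, np.abs(a[y:y+h,x:x+w].astype(int)-b[y:y+h,x:x+w]).mean().round(1))
from bench import bot
bot.finish_job(); print(bot.sense()["clock"])
E
```

```text
straight lip [622.6 -25.6  58. ] [ 624.7 -132.    58. ]
panel lip [479.9 217.9  58. ] [482.4 110.7  58. ]
nut 3.7
collet 3.0
brush 2.8
offcut 2.8
nailer 2.8
calliper 2.8
glue 2.7
hammerhead 2.9
spanner 3.0
the job is handed in; nothing more can be done
the job is handed in; nothing more can be done
```

The job is done and handed in, with about 26 s on the clock. The straight-cutter tray is fully home and the panel-cutter tray is drawn out to its stop.

- **Straight-cutter tray:** I pushed it in from the front with the shut fingertips until it stalled at its home stop, at about 9 N. Its lip lines up with the spanner tray's in the last top picture.
- **Panel-cutter tray:** I hooked the shut fingers behind its lip and drew it out slowly until it stalled at its stop. The wrist force then was about 10 N along the pull, plus 8.5 N vertical. The lip had moved about 131 mm by the camera, which fits the 130 mm stop.
- **Everything else:** The cutter stands upright in its block. The spanner tray and the bystanders compared look the same in the before and after pictures. For the hammer, only the head was compared. The fingers were out of the tray and the arm clear of the rack at hand-in.

**Failed first try and a disagreement:** The first push missed. The fingers passed over the lip without touching it, because the real fingertips sit about 39 mm higher than the reported tool-point height. Two cameras agreed on that offset, and I worked with it from then on. The earlier position estimates also differed by a few millimetres between cameras, so I relied on the stall and the force rise to find the stops.

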